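Open the ratchet stop of the tin rack

ROBOT

A 6-joint arm with a two-finger parallel gripper is mounted at the origin on a cart in front of the work surface, level with it; the furniture and walls round the work are solid. World frame = base frame: x ahead of the robot, y to its left, z up, the work surface at z = 0. Lengths are in mm, angles in rad, forces in N, time in s.
With the tool pointing down it reaches from about 350 to 875 mm from the base axis. Payload 4.2 kg.
Tool frame: the origin (TCP) lies midway between the tips of the shut fingers; the grasp point (between the pads) lies 19 mm behind it; y points along the fingers, x is the direction in which the jaws open and shut, and the axes are right-handed (so a half turn about y gives the same grasp; the last joint's range is limited). The gripper opens to 85 mm and grips with 20 to 120 N. Pads are 22 mm wide; open, the fingers measure 114 mm over their backs; the gripper's body (76 mm by 85 mm) begins 54 mm behind the grasp point. The pads swing forward as they close: fully open they stand 13 mm farther back than shut.
Start: joints at [1.534, 0.385, 0.008, 0, -1.194, -0.259], TCP at [182.158, 597.844, 231.312] pointing down, gripper open.
Joint ranges: [-3.14, 3.14], [-1.21, 2.06], [-1.07, 1.41], [-3.16, 2.05], [-2.99, -0.16], [-3.1, 3.1]. Speed limits (rad/s): [2.79, 2.79, 3.14, 3.14, 3.14, 3.14].

INTERFACE

Orientations are given as a unit quaternion [x, y, z, w].
In Python, from bench import read_state, get_image, job_done gives the robot as it stands.
- The arm moves only by the tool play_rows, never from a script. Its argument "series" is a list of rows, each a list of 7 numbers: the shift along the tool's x, y, z in m, then the turn, a rotation vector about the tool's x, y, z in rad, then the finger opening in m, from 0 to 0.0854. In form: [[x, y, z, wx, wy, wz, claw], ...]. A call has 1 to 10 rows; each row shifts and turns the pose as measured when the row begins, along the tool's axes as they then stand; what a row does not reach is not made up. A row lasts 1/10 s, in which the tool goes at most 50 mm and 8.59 degrees, less where a joint would pass 70% of its speed; a pose out of reach is approached as far as the arm can. A call with a gripper value outside its range is refused whole. The fingers move at their own pace and stop on an object; the grip force is fixed at half the most. Time passes only in rows, so rows that do not move let the fingers close. It gives the time, the measured TCP pose, the force and the opening at its end, in the units of the state.
- read_state(): the state, without advancing time (a new reading comes with each control period).
- get_image(name): name is "scene" or "top" or "wrist"; returns a dict with "color" (480x640x3 uint8, red, green, blue), "intrinsics" (3x3 intrinsics, pixels), "origin" and "orientation" of the camera in the world. Camera axes: x right, y down, z forward; pixel columns grow to the right and rows downward; lengths in mm; the calibration is good to about 2 mm. A picture is of the moment at which its call begins. There is no depth.
- job_done(): hands the job in, once; it reports no verdict.
The state is a dict: "clock": time; "joints": joint angles; "joint_vel": joint speeds; "joint_efforts": joint torques, N m; "position": TCP position; "ee_rot": TCP orientation; "contact_force": force on the tool from outside, world axes, zero at the start; "wrist_torque": the same for the moment, N m; "gripper_width": finger opening in mm.
Only numpy, scipy, OpenCV 4.12 (cv2) and the standard library are available. Lean on these libraries where they do the work, as an engineer would, in place of code of your own. Each camera call takes 0.05 s, during which the arm holds its last target. There are 200 camera calls.

TASK

Make room in the tin rack: with the fingertips press down the spring pad on the sliding stop to free its ratchet, and keeping it down push the stop along its bar, away from the tins, gently and all the way to its end; then let go. Leave the two tins in the rack, the third tin and the salt shaker standing where they are.

Things in the scene. Friction and masses are not known exactly. Their poses are not given: they have to be found in the camera images.
- rail: The tin rack, fixed: a pale wooden board 128 (x) x 380 (y) x 10 mm with a steel bar above it along its y axis (at x = -40 mm, on the robot's side; end brackets to 55 mm high). Origin: centre of the board's underside; its y axis is the way the stop opens, its z is up. A fixed end plate at y = -146 mm and 62 mm high closes the other end of the lane for tins (lane at x = +20 mm).
- stop (a joint): Travel of the sliding stop along the rack's y axis, in m: 0 nearest the tins, 0.12 fully open at the end of the bar (a firm limit). It sets out between 0 and 0.045. It slides with about 2 N once the ratchet is free; the ratchet blocks it towards +y (after at most 8 mm of play) whenever the pad is up, and lets it pass towards the tins. With the pad let go, it stays where it is.
- release (a joint): How far the spring pad is pressed down, in m: 0 up, 0.010 fully down (2 N to start, 6 N fully down). The ratchet is free from 0.0045 on. Let go, it springs up, to between 0 and 0.004 as the pawl meets the teeth.
- release_top (a point): Centre of the top face of the spring pad: a dark steel plate 44 (x) x 46 (y) mm with small ribs, its top 70 mm above the worktop when up, riding on the sliding stop over the bar. Axes as the rack's. Nothing stands above the pad; the stop's grey jaw plate on the tin side of it is lower than the pad.
- push_face (a point): Centre of the bare part of the push plate: the grey upright plate of the sliding stop, 42 mm wide (x), 8 mm thick, standing from the pad up to 108 mm above the worktop right behind the pad on its +y side. The point lies 90 mm up on the plate's face that looks to -y (over the pad, 25 mm from the pad's centre); pushing this face towards +y moves the stop. Axes as the rack's.
- tin_1: Small food tin, 57 mm across, 72 mm high, standing in the rack's lane next to the fixed end plate. Origin: centre of its underside.
- tin_2: The same kind of tin, standing in the lane between tin_1 and the sliding stop. Origin: centre of its underside.
- tin_3: The same kind of tin, standing on the worktop to the left of the rack. Origin: centre of its underside.
- salt: Salt shaker, 44 mm across, 90 mm high, standing on the worktop to the left of the rack. Origin: centre of its underside.

How it is judged:
By the outcome, as a careful person would: the job done as asked, in the order asked, and still so for the second after the job is handed in, with the robot touching nothing.
It also fails if it takes over 32 s, if anything falls off the work surface, if the arm or the gripper's body presses on something with over 40 N, if the wrist force passes 120 N, or if a joint passes its speed limit or range.

## Working session

There is one attempt and no reset: what is moved stays moved. The work goes in short steps, Python scripts to look and compute and a tool call to move; the robot and the scene stay as the last step left them, time stands still between calls to the robot, and variables do not carry over. Pictures are saved under pics/ and viewed, about 8 in all and at most 12, crops included, and the job is handed in when it is done.

Besides the shell and the picture viewer there is one more tool, called as name(argument=value, ...) on one line, values as JSON. play_rows: Moves the arm, as the interface text tells. Its arguments: {"type":"object","properties":{"series":{"type":"array","items":{"type":"array","items":{"type":"number"}}}},"required":["series"]}

```bash
mkdir -p pics; ls; python3 - <<'E'
from bench import *
import cv2,numpy as np
s=read_state();print({k:np.round(v,3).tolist() for k,v in s.items()})
for n in("scene","top"):
    g=get_image(n);cv2.imwrite(f"pics/{n}0.png",g["color"][:,:,::-1]);print(n,np.round(g["intrinsics"],1).tolist(),np.round(g["origin"],1),np.round(g["orientation"],4))
E
```

```text
pics
{'clock': 0.0, 'joints': [1.534, 0.386, 0.007, -0.0, -1.194, -0.259], 'joint_vel': [0.002, 0.0, -0.0, 0.001, -0.001, 0.0], 'joint_efforts': [0.0, -39.229, 18.84, 4.186, -0.005, -0.0], 'position': [182.008, 597.333, 230.254], 'ee_rot': [0.421, -0.568, 0.569, -0.42], 'contact_force': [-0.294, 0.115, -0.27], 'wrist_torque': [0.035, 0.003, -0.021], 'gripper_width': 85.409}
scene [[550.6, 0.0, 310.7], [0.0, 550.6, 239.5], [0.0, 0.0, 1.0]] [ -29.9 -609.  1032.7] [ 0.8911 -0.2537  0.1135 -0.3588]
top [[492.1, 0.0, 313.0], [0.0, 492.1, 237.6], [0.0, 0.0, 1.0]] [ 331.3  150.6 1055.8] [ 0.7052 -0.7041  0.0534 -0.0631]
```

View pics/scene0.png

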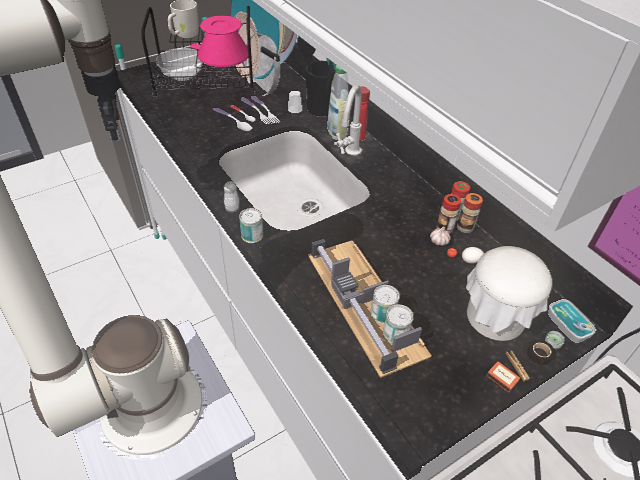

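View pics/top0.png

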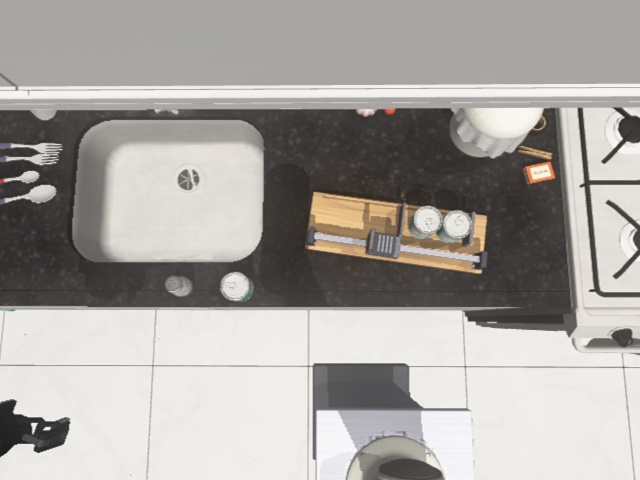

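The pictures show the rack: board at top-view px (306–487, 192–272), pad near (383,244), tins at (426,221) and (456,225), tin_3 at (236,287), salt at (178,285). In the scene view the pad is near (345,284). I'll zoom in on both.

```bash
python3 - <<'E'
import cv2,numpy as np
a=cv2.imread("pics/scene0.png")[230:380,300:440];b=cv2.imread("pics/top0.png")[185:280,300:495]
a=cv2.resize(a,None,fx=3.5,fy=3.5,interpolation=cv2.INTER_CUBIC)[:,:490];b=cv2.resize(b,None,fx=4,fy=4,interpolation=cv2.INTER_CUBIC)
c=cv2.imread("pics/scene0.png")[255:310,320:375];c=cv2.resize(c,None,fx=7,fy=7,interpolation=cv2.INTER_CUBIC)
o=np.zeros((780,1000,3),np.uint8)
b2=b
o=np.zeros((600,800,3),np.uint8)
o[:380,:780]=b
c=cv2.resize(c,(220,220));o[380:600,0:220]=c
d=cv2.imread("pics/top0.png")[225:265,360:415];d=cv2.resize(d,(302,220),interpolation=cv2.INTER_CUBIC);o[380:600,230:532]=d
e=cv2.resize(a,(205,220),interpolation=cv2.INTER_AREA);o[380:600,560:765]=e
cv2.imwrite("pics/z.png",o)
E
```

```text
(no output)
```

View pics/z.png

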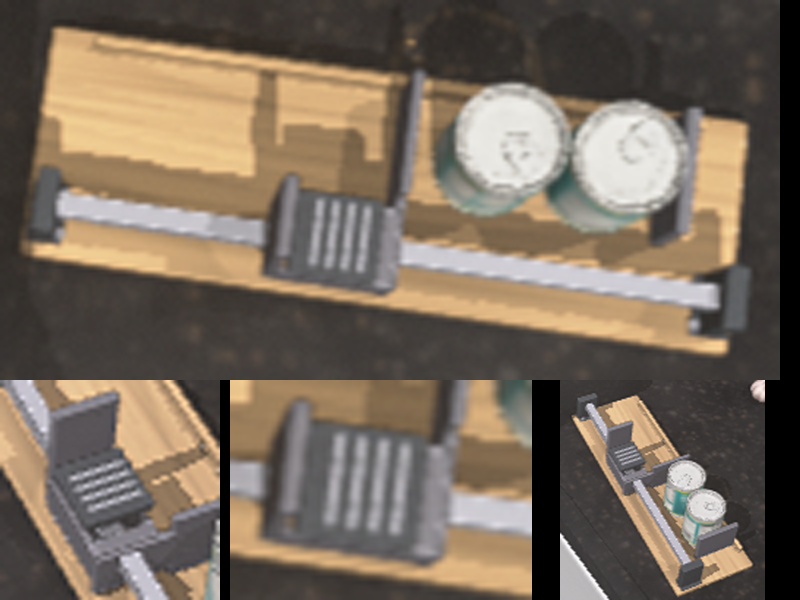

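The zoom shows the pad's rib centre at top px (385,245) and scene px (346,282). The board corners are clear too, so I'll triangulate.

```bash
cat > h.py <<'E'
import numpy as np
from scipy.spatial.transform import Rotation as R
K={"scene":(550.6,310.7,239.5,[-29.9,-609.,1032.7],[.8911,-.2537,.1135,-.3588]),"top":(492.1,313.,237.6,[331.3,150.6,1055.8],[.7052,-.7041,.0534,-.0631])}
def ray(n,p):
    f,cx,cy,o,q=K[n]; d=R.from_quat(q).apply([(p[0]-cx)/f,(p[1]-cy)/f,1]); return np.array(o),d/np.linalg.norm(d)
def plane(n,p,z): o,d=ray(n,p); return o+d*(z-o[2])/d[2]
def tri(pa,pb):
    o1,d1=ray("top",pa);o2,d2=ray("scene",pb)
    t=np.linalg.lstsq(np.c_[d1,-d2],o2-o1,rcond=None)[0]; a=o1+t[0]*d1;b=o2+t[1]*d2
    return (a+b)/2,np.linalg.norm(a-b)
E
python3 - <<'E'
from h import *
np.set_printoptions(precision=1,suppress=True)
print("pad",tri((385.1,245),(346.2,281.7)),plane("top",(385.1,245),70),plane("scene",(346.2,281.7),70))
P=[plane("top",(300+x/4,185+y/4),10) for x,y in((52,27),(22,252),(748,118),(728,352))]
print(np.array(P)); 
for i,j in((2,0),(3,1),(0,1)):
    v=P[j]-P[i];print(np.linalg.norm(v),np.degrees(np.arctan2(v[1],v[0])))
c=sum(P)/4;print("c",c)
from bench import read_state
s=read_state();print(R.from_quat(s["ee_rot"]).as_matrix())
v=(P[0]-P[2]+P[1]-P[3]);y=v/np.linalg.norm(v);x=np.array([y[1],-y[0],0]);d=plane("top",(385.1,245),70)-c
print("y",y,"pad in rail",d@x,d@y)
for n,p in(("salt",(178,285)),("tin3",(236,287)),("tin2",(426,221)),("endL",(311.75,236.2))):
    w=plane("top",p,80);print(n,w,(w-c)@x,(w-c)@y)
E
```

```text
pad (array([481.9,  17.8,  70.5]), np.float64(3.6934795428634906)) [480.3  18.6  70. ] [484.   17.5  70. ]
[[ 607.1  165.5   10. ]
 [ 482.7  181.3   10. ]
 [ 556.2 -210.7   10. ]
 [ 429.5 -193.2   10. ]]
379.6264680329965 82.28544795919814
378.2062818170781 81.90564162723639
125.37175866833347 172.77178005798737
c [518.9 -14.3  10. ]
[[-0.3 -0.   1. ]
 [-1.  -0.  -0.3]
 [ 0.  -1.   0. ]]
y [0.1 1.  0. ] pad in rail -42.727146893931625 27.208635504867146
salt [398.2 432.1  80. ] -180.92720997408938 425.56553668638577
tin3 [394.4 316.6  80. ] -168.75317074807884 310.5899905501498
tin2 [527.7 -63.4  80. ] 15.548522724120248 -47.46241130843332
endL [496.6 166.8  80. ] -46.968973312626744 176.25561233337618
```

play_rows(series=[[0,0,0,0,-0.14,0,0],[0,0,0,0,-0.02,0,0]])

```text
clock: 0.3
position: [181.8, 596.7, 229.0]
ee_rot: [0.467, -0.531, 0.533, -0.465]
contact_force: [-0.0, -0.1, -0.4]
gripper_width: 58.6
```

```bash
cat >> h.py <<'E'
def need(g):
    from bench import read_state
    s=read_state();M=R.from_quat(s["ee_rot"]).as_matrix()
    print("t",s["clock"],"pos",np.round(s["position"],1),"F",np.round(s["contact_force"],1),"w",round(s["gripper_width"],1))
    print(np.round(M,3).tolist(),"tilt/yaw err",np.round(M.T@np.cross(M[:,0],[-.137,-.9905,0])+M.T@np.cross(M[:,1],[0,0,-1]),3))
    print("tool shift",np.round(M.T@(np.array(g)-s["position"]),1))
E
python3 -c "from h import *;need([483,19,140])"
```

```text
t 0.3 pos [181.8 596.7 229. ] F [-0.  -0.1 -0.4] w 58.6
[[-0.131, -0.001, 0.991], [-0.991, -0.004, -0.131], [0.004, -1.0, -0.0]] tilt/yaw err [0.    0.006 0.009]
tool shift [532.8  91.3 374.4]
```

play_rows(series=[[0.035,0,0.025,0,0,0,0],[0.035,0,0.025,0,0,0,0],[0.035,0,0.025,0,0,0,0],[0.035,0,0.025,0,0,0,0],[0.035,0,0.025,0,0,0,0],[0.035,0,0.025,0,0,0,0],[0.035,0,0.025,0,0,0,0],[0.035,0,0.025,0,0,0,0],[0.035,0,0.025,0,0,0,0],[0.035,0,0.025,0,0,0,0]])

```text
clock: 1.3
position: [383.8, 204.1, 227.7]
ee_rot: [0.465, -0.533, 0.537, -0.46]
contact_force: [0.5, 0.5, 0.5]
gripper_width: 0.1
```

```bash
python3 -c "from h import *;need([483,19,140])"
```

```text
t 1.3 pos [383.8 204.1 227.7] F [0.5 0.5 0.5] w 0.1
[[-0.144, -0.002, 0.99], [-0.99, -0.008, -0.144], [0.008, -1.0, -0.0]] tilt/yaw err [ 0.    -0.007  0.016]
tool shift [168.1  89.  124.9]
```

play_rows(series=[[0.034,0.014,0.025,0,0,0.008,0],[0.034,0.014,0.025,0,0,0,0],[0.034,0.014,0.025,0,0,0,0],[0.034,0.014,0.025,0,0,0,0],[0.022,0.014,0.018,0,0,0,0],[0.008,0.012,0.006,0,0,0,0],[0,0,0,0,0,0,0],[0,0,0,0,0,0,0]])

```text
clock: 2.1
position: [485.4, 10.4, 143.6]
ee_rot: [-0.455, 0.54, -0.539, 0.458]
contact_force: [-1.2, 0.3, -0.2]
gripper_width: 0.3
```

```bash
python3 - <<'E'
from h import *;need([483,19,120])
from bench import *
import cv2
o=np.zeros((600,800,3),np.uint8)
w=get_image("wrist")["color"][:,:,::-1];t=get_image("top")["color"][:,:,::-1];s=get_image("scene")["color"][:,:,::-1]
o[:360,:480]=cv2.resize(w,(480,360));o[:300,480:800]=cv2.resize(t[200:275,345:425],(320,300),interpolation=cv2.INTER_CUBIC)
o[300:600,480:800]=cv2.resize(s[225:315,310:406],(320,300),interpolation=cv2.INTER_CUBIC)
cv2.imwrite("pics/h1.png",o)
E
```

```text
t 2.1 pos [485.4  10.4 143.6] F [-1.2  0.3 -0.2] w 0.3
[[-0.166, 0.002, 0.986], [-0.986, 0.004, -0.166], [-0.004, -1.0, 0.001]] tilt/yaw err [-0.001 -0.029 -0.008]
tool shift [-8.  23.6 -3.8]
```

View pics/h1.png

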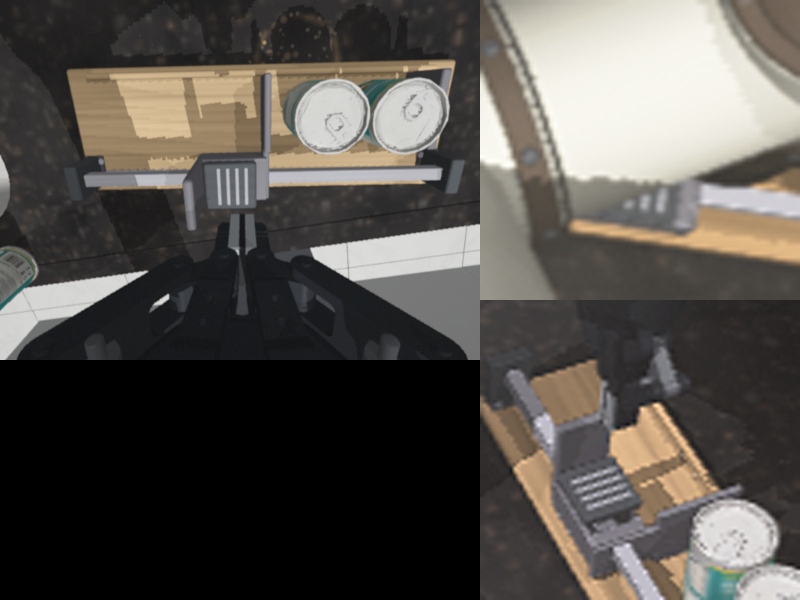

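```bash
python3 - <<'E'
from h import *
from bench import *
g=get_image("wrist");K3=g["intrinsics"];o=np.array(g["origin"]);q=g["orientation"]
def W(u,v,z):
    d=R.from_quat(q).apply([(u*4/3-K3[0][2])/K3[0][0],(v*4/3-K3[1][2])/K3[1][1],1]);return (o+d*(z-o[2])/d[2]).round(1)
print("cam",o)
for n,u,v,z in(("pad",230.5,187,71),("padL",204,187,70),("padR",257,187,70),("platetop",193,205,108),("tip",241,217,144),("brL",73,180,55),("brR",453,175,55)):print(n,W(u,v,z))
E
```

```text
cam [564.78571074  -2.26497265 286.14327883]
pad [484.5  22.4  71. ]
padL [487.9  45.4  70. ]
padR [ 4.803e+02 -4.000e-01  7.000e+01]
platetop [488.8  48.1 108. ]
tip [491.8  11.2 144. ]
brL [509.3 167.7  55. ]
brR [ 456.8 -179.6   55. ]
```

play_rows(series=[[-0.006,0.006,-0.002,0,-0.022,0.004,0],[-0.005,0.012,-0.001,0,0,0,0],[0,0.015,0,0,0,0,0],[0,0.015,0,0,0,0,0],[0,0.003,0,0,0,0,0],[0,0,0,0,0,0,0]])

```text
clock: 2.9
position: [485.2, 29.3, 94.2]
ee_rot: [-0.46, 0.532, -0.531, 0.473]
contact_force: [0.3, -0.6, 0.4]
gripper_width: -0.1
```

```bash
python3 -c "from h import *;need([484,22,64])"
```

```text
t 2.9 pos [485.2  29.3  94.2] F [ 0.3 -0.6  0.4] w -0.1
[[-0.13, 0.012, 0.991], [-0.991, 0.013, -0.13], [-0.014, -1.0, 0.01]] tilt/yaw err [-0.01   0.007 -0.028]
tool shift [ 7.8 30.1 -0.5]
```

play_rows(series=[[0.006,0.004,0,-0.01,0,-0.014,0],[0,0.006,0,0,0,0,0],[0,0,0,0,0,0,0]])

```text
clock: 3.2
position: [485.3, 23.9, 85.0]
ee_rot: [0.466, -0.531, 0.532, -0.467]
contact_force: [-0.0, -0.2, 0.6]
gripper_width: -0.2
```

```bash
python3 -c "from h import *;need([484,22,64])"
```

```text
t 3.2 pos [485.3  23.9  85. ] F [-0.  -0.2  0.6] w -0.2
[[-0.128, 0.002, 0.992], [-0.992, 0.0, -0.128], [-0.0, -1.0, 0.002]] tilt/yaw err [-0.002  0.009 -0.001]
tool shift [ 2.  21.  -1.1]
```

play_rows(series=[[0,0.005,0,0,0,0,0],[0,0.004,0,0,0,0,0],[0,0.003,0,0,0,0,0],[0,0.003,0,0,0,0,0],[0,0,0,0,0,0,0]])

```text
clock: 3.7
position: [485.7, 23.7, 69.0]
ee_rot: [0.466, -0.53, 0.532, -0.468]
contact_force: [0.7, -0.1, 0.3]
gripper_width: -0.1
```

```bash
python3 -c "from h import *;need([484,22,64])"
```

```text
t 3.7 pos [485.7  23.7  69. ] F [ 0.7 -0.1  0.3] w -0.1
[[-0.129, 0.003, 0.992], [-0.992, 0.0, -0.129], [-0.001, -1.0, 0.003]] tilt/yaw err [-0.003  0.008 -0.001]
tool shift [ 1.9  5.  -1.5]
```

play_rows(series=[[0,0.003,0,0,0,0,0],[0,0.002,0,0,0,0,0],[0,0,0,0,0,0,0]])

```text
clock: 4.0
position: [486.2, 23.7, 65.8]
ee_rot: [0.466, -0.53, 0.532, -0.468]
contact_force: [-1.6, 0.1, 4.8]
gripper_width: 0.0
```

play_rows(series=[[0,0.002,0,0,0,0,0],[0,0,0,0,0,0,0]])

```text
clock: 4.2
position: [486.3, 23.8, 65.9]
ee_rot: [0.466, -0.529, 0.532, -0.469]
contact_force: [-1.4, 0.3, 3.0]
gripper_width: -0.1
```

```bash
python3 -c "from h import *;need([484,22,64])"
```

```text
t 4.2 pos [486.3  23.8  65.9] F [-1.4  0.3  3. ] w -0.1
[[-0.126, 0.005, 0.992], [-0.992, -0.001, -0.126], [-0.0, -1.0, 0.005]] tilt/yaw err [-0.005  0.011 -0.   ]
tool shift [ 2.1  1.9 -2.1]
```

play_rows(series=[[0,0.003,-0.001,0,0,0,0],[0,0.003,0,0,0,0,0]])

```text
clock: 4.4
position: [487.0, 23.9, 64.8]
ee_rot: [0.466, -0.527, 0.532, -0.47]
contact_force: [-12.8, 2.2, 30.6]
gripper_width: -0.1
```

play_rows(series=[[0,0.002,0,0,0,0,0],[0,0.002,0,0,0,0,0]])

```text
clock: 4.6
position: [487.0, 23.9, 65.3]
ee_rot: [0.466, -0.526, 0.532, -0.471]
contact_force: [-6.2, 1.1, 13.7]
gripper_width: -0.5
```

```bash
python3 - <<'E'
from h import *
from bench import *
import cv2
o=np.zeros((600,800,3),np.uint8)
w=get_image("wrist")["color"][:,:,::-1];s=get_image("scene")["color"][:,:,::-1]
o[:,:400]=cv2.resize(w[180:480,220:420],(400,600),interpolation=cv2.INTER_CUBIC)
o[:,400:]=cv2.resize(s[210:315,310:380],(400,600),interpolation=cv2.INTER_CUBIC)
cv2.imwrite("pics/h2.png",o)
E
```

```text
(no output)
```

View pics/h2.png

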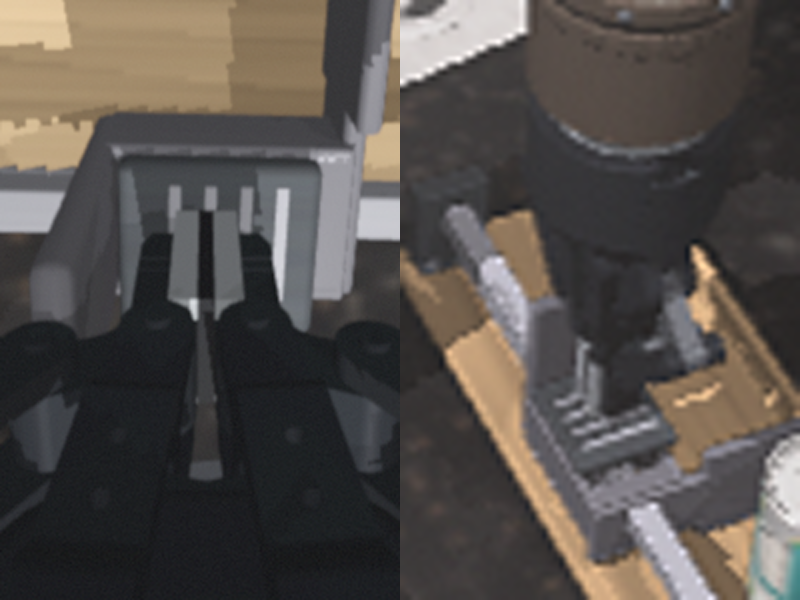

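The left knuckle of the shut gripper sits over the top of the push plate (crop px (40,330)). That explains the stiff contact at about z = 65. I'll lift, turn the jaws 90° across the bar so the narrow side faces the plate, and press again.

play_rows(series=[[0,-0.01,0,0,0,0,0],[0,-0.02,0,0,0,0,0],[0,-0.025,0,0,0,0,0],[0,-0.015,0,0,0.12,0,0],[0,0,0,0,0.14,0,0],[0,0,0,0,0.14,0,0],[0,0,0,0,0.14,0,0],[0,0,0,0,0.14,0,0]])

```text
clock: 5.5
position: [486.8, 24.4, 141.0]
ee_rot: [0.252, -0.657, 0.661, -0.262]
contact_force: [-0.7, 0.6, -0.4]
gripper_width: 0.0
```

play_rows(series=[[0,0,0,0,0.14,0,0],[0,0,0,0,0.14,0,0],[0,0,0,0,0.14,0,0],[0,0,0,0,0.14,0,0],[0,0,0,0,0.12,0,0],[0,0,0,0,0,0,0]])

```text
clock: 6.1
position: [486.5, 24.4, 141.7]
ee_rot: [-0.006, 0.707, -0.707, 0.017]
contact_force: [0.9, 0.7, 0.6]
gripper_width: -0.1
```

```bash
cat >> h.py <<'E'
def need2(g):
    from bench import read_state
    s=read_state();M=R.from_quat(s["ee_rot"]).as_matrix();u=np.array([.143,.99,0])
    T=np.c_[np.cross([0,0,-1],-u),[0,0,-1],-u]
    print("t",s["clock"],"pos",np.round(s["position"],1),"F",np.round(s["contact_force"],1),"w",round(s["gripper_width"],1),"q",np.round(s["joints"],2))
    print("turn",np.round(R.from_matrix(M.T@T).as_rotvec(),3),"tool shift",np.round(M.T@(np.array(g)-s["position"]),1))
E
python3 -c "from h import *;need2([484,25,85])"
```

```text
t 6.1 pos [486.5  24.4 141.7] F [0.9 0.7 0.6] w -0.1 q [ 0.39  0.24 -0.46  0.01 -0.86 -0.36]
turn [ 0.002  0.177 -0.016] tool shift [ 3.4 56.7 -0.6]
```

play_rows(series=[[0.001,0.005,0,0,0.1,-0.016,0],[0.001,0.01,0,0,0.075,0,0],[0.001,0.015,0,0,0,0,0],[0,0.015,0,0,0,0,0],[0,0.007,0,0,0,0,0],[0,0,0,0,0,0,0]])

```text
clock: 6.7
position: [484.4, 24.9, 89.3]
ee_rot: [0.048, 0.707, -0.704, -0.046]
contact_force: [0.5, 1.2, -0.3]
gripper_width: -0.0
```

```bash
python3 - <<'E'
from h import *
need2([484,24,72])
from bench import *
import cv2
w=get_image("wrist")["color"][:,:,::-1];cv2.imwrite("pics/h3.png",w)
E
```

```text
t 6.7 pos [484.4  24.9  89.3] F [ 0.5  1.2 -0.3] w -0.0 q [ 0.39  0.31 -0.52 -0.   -0.74 -0.52]
turn [ 0.003  0.01  -0.002] tool shift [ 0.3 17.3  1. ]
```

View pics/h3.png

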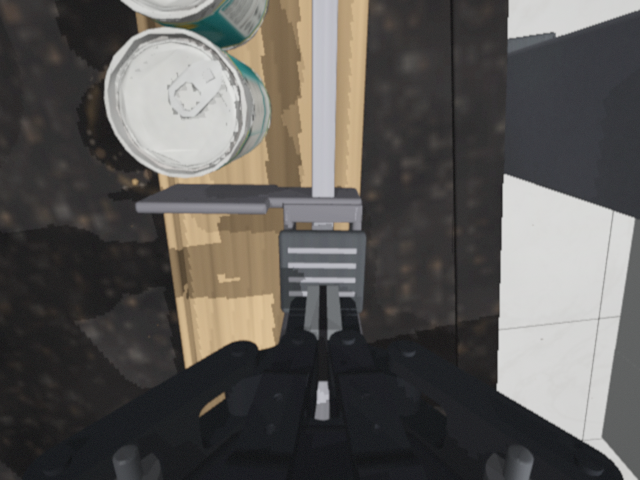

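The view shows the fingers centred on the pad (column 322) and the gap to the tins clear. Pressing now.

play_rows(series=[[0,0.008,0,0,0,0,0],[0,0.006,0,0,0,0,0],[0,0.004,0,0,0,0,0],[0,0.002,0,0,0,0,0],[0,0.002,0,0,0,0,0]])

```text
clock: 7.25
position: [486.3, 25.6, 68.0]
ee_rot: [0.049, 0.707, -0.704, -0.044]
contact_force: [-0.8, 0.0, 2.3]
gripper_width: -0.1
```

play_rows(series=[[0,0.003,0,0,0,0,0],[0,0.002,0,0,0,0,0]])

```text
clock: 7.45
position: [486.4, 25.6, 63.3]
ee_rot: [0.049, 0.707, -0.704, -0.044]
contact_force: [-1.1, 0.2, 3.7]
gripper_width: -0.1
```

play_rows(series=[[0,0.002,0,0,0,0,0],[0,0.001,0,0,0,0,0],[0,0.001,0,0,0,0,0]])

```text
clock: 7.75
position: [486.4, 25.6, 60.0]
ee_rot: [0.049, 0.707, -0.704, -0.043]
contact_force: [-3.0, 1.6, 8.9]
gripper_width: 0.3
```

```bash
python3 -c "from h import *;need2([484,24,61])"
```

```text
t 7.75 pos [486.4  25.6  60. ] F [-3.   1.6  8.9] w 0.3 q [ 0.39  0.36 -0.55 -0.   -0.66 -0.52]
turn [ 0.005  0.013 -0.007] tool shift [ 2.2 -1.1  1.9]
```

play_rows(series=[[0,0.0005,-0.003,0,0,0,0],[0,0.0005,-0.003,0,0,0,0],[0,0.0005,-0.003,0,0,0,0],[0,0.0005,-0.003,0,0,0,0]])

```text
clock: 8.15
position: [487.9, 36.0, 60.1]
ee_rot: [0.048, 0.706, -0.705, -0.043]
contact_force: [-2.4, -3.3, 6.9]
gripper_width: -0.1
```

play_rows(series=[[0,0.0005,-0.003,0,0,0,0],[0,0.0005,-0.003,0,0,0,0],[0,0.0005,-0.003,0,0,0,0]])

```text
clock: 8.45
position: [489.1, 43.9, 60.0]
ee_rot: [-0.048, -0.705, 0.706, 0.043]
contact_force: [-2.4, -2.5, 7.1]
gripper_width: 0.1
```

```bash
python3 -c "from h import *;need2([502.5,144,60.5])"
```

```text
t 8.45 pos [489.1  43.9  60. ] F [-2.4 -2.5  7.1] w 0.1 q [ 0.42  0.36 -0.54  0.01 -0.66 -0.56]
turn [ 0.     0.015 -0.007] tool shift [  -0.5   -0.5 -101. ]
```

play_rows(series=[[0,0.0005,-0.004,0,0,0,0],[0,0.0005,-0.004,0,0,0,0],[0,0.0005,-0.004,0,0,0,0],[0,0.0005,-0.004,0,0,0,0],[0,0.0005,-0.004,0,0,0,0],[0,0.0005,-0.004,0,0,0,0],[0,0.0005,-0.004,0,0,0,0],[0,0.0005,-0.004,0,0,0,0]])

```text
clock: 9.25
position: [493.3, 73.2, 60.1]
ee_rot: [-0.047, -0.704, 0.708, 0.042]
contact_force: [-1.7, -2.6, 6.7]
gripper_width: -0.1
```

```bash
python3 - <<'E'
from h import *
need2([502.5,144,60.5])
from bench import *
import cv2
s=get_image("scene")["color"][:,:,::-1];cv2.imwrite("pics/h4.png",cv2.resize(s[190:390,280:450],(680,600)[::1],interpolation=cv2.INTER_CUBIC))
E
```

```text
t 9.25 pos [493.3  73.2  60.1] F [-1.7 -2.6  6.7] w -0.1 q [ 0.48  0.37 -0.53  0.01 -0.67 -0.62]
turn [-0.005  0.017 -0.008] tool shift [ -0.2  -0.8 -71.4]
```

View pics/h4.png

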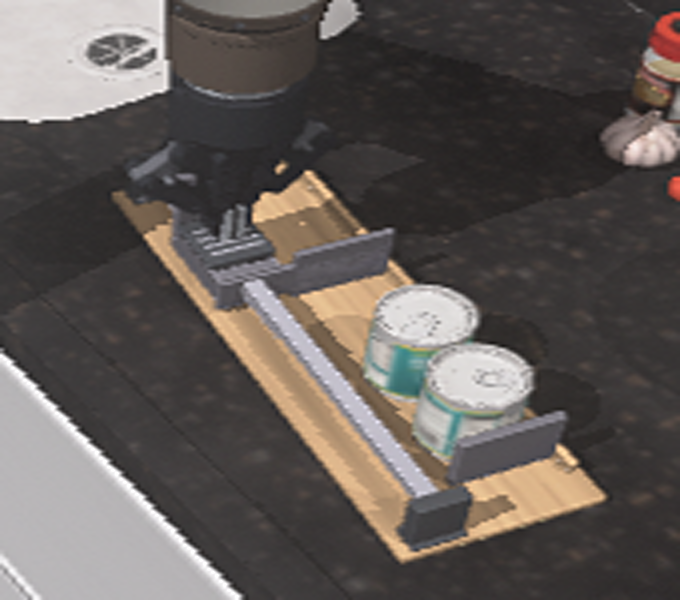

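The stop (crop px (240,265)) has moved clear of the tins, and both tins still stand in place. I'll keep pushing until the end stop.

play_rows(series=[[0,0.0005,-0.004,0.005,0,0,0],[0,0.0005,-0.004,0,0,0,0],[0,0.0005,-0.004,0,0,0,0],[0,0.0005,-0.004,0,0,0,0],[0,0.0005,-0.003,0,0,0,0]])

```text
clock: 9.8
position: [495.9, 91.0, 60.1]
ee_rot: [-0.047, -0.701, 0.711, 0.042]
contact_force: [-2.4, -0.9, 7.0]
gripper_width: -0.2
```

play_rows(series=[[0,0.0005,-0.002,0,0,0,0],[0,0.0005,-0.002,0,0,0,0],[0,0.0005,-0.002,0,0,0,0],[0,0.0005,-0.002,0,0,0,0]])

```text
clock: 10.2
position: [496.9, 97.7, 60.1]
ee_rot: [-0.047, -0.7, 0.712, 0.041]
contact_force: [-1.0, -2.3, 5.8]
gripper_width: 0.1
```

play_rows(series=[[0,0.0005,-0.002,0,0,0,0],[0,0.0005,-0.002,0,0,0,0],[0,0.0005,-0.002,0,0,0,0]])

```text
clock: 10.5
position: [497.6, 102.5, 60.1]
ee_rot: [-0.046, -0.699, 0.712, 0.041]
contact_force: [-1.3, -1.4, 6.2]
gripper_width: 0.2
```

play_rows(series=[[0,0.0005,-0.003,-0.005,0,0,0],[0,0.0005,-0.003,-0.005,0,0,0],[0,0.0005,-0.003,-0.005,0,0,0],[0,0.0005,-0.003,-0.005,0,0,0]])

```text
clock: 10.9
position: [499.1, 113.2, 60.1]
ee_rot: [-0.046, -0.706, 0.706, 0.04]
contact_force: [-2.3, -3.1, 5.7]
gripper_width: -0.2
```

play_rows(series=[[0,0.0005,-0.002,0,0,0,0],[0,0.0005,-0.002,0,0,0,0],[0,0.0005,-0.002,0,0,0,0]])

```text
clock: 11.2
position: [499.8, 118.1, 60.1]
ee_rot: [-0.046, -0.705, 0.707, 0.04]
contact_force: [-1.4, -2.1, 6.6]
gripper_width: 0.1
```

```bash
python3 -c "from h import *;need2([502.5,144,60.5])"
```

```text
t 11.2 pos [499.8 118.1  60.1] F [-1.4 -2.1  6.6] w 0.1 q [ 0.55  0.39 -0.49  0.01 -0.68 -0.68]
turn [-0.002  0.022 -0.009] tool shift [  0.5  -0.5 -26.1]
```

play_rows(series=[[0,0.0005,-0.0025,0,0,0,0],[0,0.0005,-0.0025,0,0,0,0],[0,0.0005,-0.0025,0,0,0,0]])

```text
clock: 11.5
position: [500.7, 124.4, 60.1]
ee_rot: [-0.046, -0.704, 0.707, 0.04]
contact_force: [-2.4, -2.1, 6.7]
gripper_width: -0.3
```

play_rows(series=[[0,0.0005,-0.0025,0,0,0,0],[0,0.0005,-0.0025,0,0,0,0],[0,0.0005,-0.0025,0,0,0,0]])

```text
clock: 11.8
position: [501.6, 130.8, 60.1]
ee_rot: [-0.046, -0.704, 0.708, 0.04]
contact_force: [-1.6, -2.4, 7.0]
gripper_width: 0.2
```

play_rows(series=[[0,0.0005,-0.0025,0,0,0,0],[0,0.0005,-0.0025,0,0,0,0]])

```text
clock: 12.0
position: [502.1, 134.5, 60.1]
ee_rot: [-0.046, -0.703, 0.709, 0.04]
contact_force: [-0.6, -4.9, 6.8]
gripper_width: -0.2
```

play_rows(series=[[0,0.0005,-0.002,0,0,0,0],[0,0.0005,-0.002,0,0,0,0]])

```text
clock: 12.2
position: [502.4, 136.1, 60.0]
ee_rot: [-0.045, -0.701, 0.711, 0.04]
contact_force: [-0.1, -5.2, 6.7]
gripper_width: 0.3
```

play_rows(series=[[0,0.0005,-0.002,0,0,0,0],[0,0.0005,-0.002,0,0,0,0]])

```text
clock: 12.4
position: [502.5, 137.5, 60.0]
ee_rot: [-0.044, -0.7, 0.712, 0.04]
contact_force: [-1.2, -5.4, 6.3]
gripper_width: -0.1
```

play_rows(series=[[0,0.0005,-0.003,-0.006,0,0,0],[0,0.0005,-0.003,-0.006,0,0,0],[0,0.0005,-0.003,-0.003,0,0,0]])

```text
clock: 12.7
position: [502.4, 138.9, 60.0]
ee_rot: [-0.043, -0.701, 0.711, 0.041]
contact_force: [1.0, -13.7, 8.3]
gripper_width: -0.1
```

play_rows(series=[[0,0.0005,-0.003,-0.003,0,0,0],[0,0.0005,-0.003,-0.002,0,0,0]])

```text
clock: 12.9
position: [502.3, 138.8, 60.1]
ee_rot: [-0.042, -0.699, 0.712, 0.043]
contact_force: [0.3, -11.0, 8.3]
gripper_width: 0.0
```

```bash
python3 - <<'E'
from h import *
need2([502.5,144,60.5])
from bench import *
import cv2
s=get_image("scene")["color"][:,:,::-1];cv2.imwrite("pics/h5.png",cv2.resize(s[200:320,290:430],(700,600),interpolation=cv2.INTER_CUBIC))
E
```

```text
t 12.9 pos [502.3 138.8  60.1] F [  0.3 -11.    8.3] w 0.0 q [ 0.59  0.41 -0.46  0.02 -0.71 -0.73]
turn [-0.019  0.023  0.   ] tool shift [ 0.5 -0.5 -5.2]
```

View pics/h5.png

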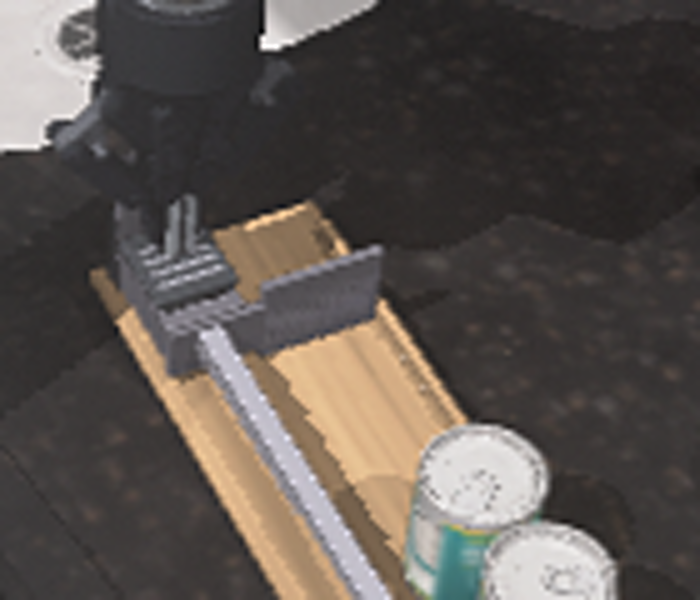

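The stop has reached its firm limit: the reading stayed at y = 138.9 while the force rose to 13.7 N. I'll lift straight up, because backing off with the pad still pressed could drag the stop back.

play_rows(series=[[0,-0.005,-0.001,0,0,0,0],[0,-0.006,-0.0005,0,0,0,0],[0,-0.008,0,0,0,0,0],[0,-0.012,0.001,0,0,0,0],[0,-0.025,0.001,0,0,0,0],[0,-0.04,0,0,0,0,0],[0,-0.04,0,0,0,0,0],[0,-0.04,0,0,0,0,0]])

```text
clock: 13.75
position: [499.9, 140.3, 238.7]
ee_rot: [-0.038, -0.697, 0.714, 0.047]
contact_force: [0.4, 0.8, 0.0]
gripper_width: -0.1
```

play_rows(series=[[0,0,0.04,0,0,0,0],[0,0,0.04,0,0,0,0],[0,0,0.04,0,0,0,0],[0,0,0.04,0,0,0,0],[0,0,0.04,0,0,0,0],[0,0,0,0,0,0,0]])

```text
clock: 14.35
position: [480.1, -59.6, 255.9]
ee_rot: [-0.044, -0.702, 0.71, 0.035]
contact_force: [-0.5, -0.0, -0.0]
gripper_width: 0.3
```

```bash
python3 - <<'E'
from h import *
need2([502.5,144,60.5])
from bench import *
import cv2
s=get_image("scene")["color"][:,:,::-1];t=get_image("top")["color"][:,:,::-1]
cv2.imwrite("pics/t6.png",t);cv2.imwrite("pics/s6.png",s)
o=np.zeros((600,800,3),np.uint8);o[:300]=cv2.resize(t[180:300,160:480],(800,300),interpolation=cv2.INTER_CUBIC)
o[300:,:400]=cv2.resize(s[225:285,300:380],(400,300),interpolation=cv2.INTER_CUBIC);o[300:,400:]=cv2.resize(s[170:380,180:460],(400,300))
cv2.imwrite("pics/h6.png",o)
E
```

```text
t 14.35 pos [480.1 -59.6 255.9] F [-0.5 -0.  -0. ] w 0.3 q [ 0.22  0.12 -0.3   0.02 -1.15 -0.34]
turn [-0.011  0.032 -0.013] tool shift [   2.8  192.9 -207.1]
```

View pics/h6.png

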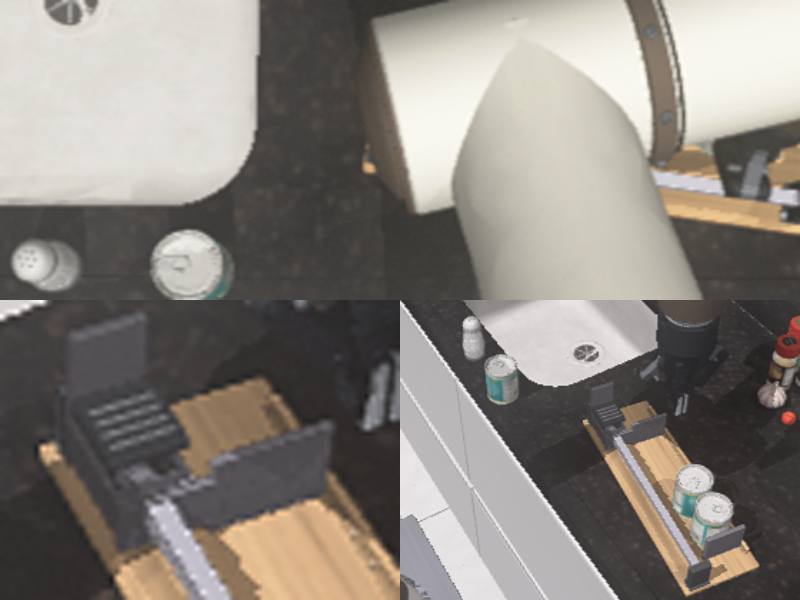

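The view shows the stop at the bar's end, with the pad up at scene px ≈ (326.4,249). Tins 1 and 2, tin_3 and the salt are all standing. One check of the stop's travel remains, and then I'll hand in.

```bash
python3 - <<'E'
from h import *
a=plane("scene",(346.2,281.7),70);b=plane("scene",(326.4,249),69)
u=np.array([.143,.99,0]);print(a,b,"moved",(b-a)@u, "rail y (c=518.9,-14.3)",(b-[518.9,-14.3,0])@u,"fixed end plate/bracket",(plane("top",(311.75,236.2),55)-[518.9,-14.3,0])@u)
import cv2
d=cv2.absdiff(cv2.imread("pics/top0.png"),cv2.imread("pics/top0.png" if 0 else "pics/t6.png")).max(2)
print("change at salt/tin3",d[265:305,150:260].max())
d=cv2.absdiff(cv2.imread("pics/scene0.png"),cv2.imread("pics/s6.png")).max(2);print("tins (mean diff)",d[285:340,375:415].mean(),"tin3/salt",d[180:245,220:265].mean())
E
```

```text
[483.97557636  17.52252644  70.        ] [502.13306088 126.83252287  69.        ] moved 110.81341674770258 rail y (c=518.9,-14.3) 137.32352534786162 fixed end plate/bracket 177.08936021479212
change at salt/tin3 93
tins (mean diff) 4.162272727272727 tin3/salt 8.146324786324787
```

```bash
python3 -c "
from bench import *;print(job_done())"
```

```text
the job is handed in; nothing more can be done
None
```

I freed the ratchet by pressing the pad fully down (tip at about z = 60, 6–9 N). Keeping it down, I pushed the stop along the bar with about 2–3 N until it reached its end. Then I lifted straight off, moved clear and handed the job in at about 14.5 s.

**First press failed:** With the jaws along the bar, one knuckle of the shut gripper landed on top of the push plate. The force reading peaked at about 31 N, under the 40 N limit. I lifted, turned the jaws 90° and pressed again cleanly.

**Stop at its end:**
- The tool stayed at y ≈ 138.9 mm while the force rose to 11–14 N.
- Afterwards the pad was up again. In the scene camera it had moved about 111 mm and stood at rack y ≈ 137 mm, so the plate sits next to the end bracket.
- This last position comes from one camera only, because the arm hid the stop from the top camera.

**Other items:** Both tins in the rack, tin_3 and the salt shaker were still standing in place by eye. The pixel comparison was small in the scene view. In the top view it showed a change of up to 93 grey levels around the salt and tin_3. I took that for shadow and did not check it further. The arm passed them at about z = 228, and the readings taken around that pass showed no contact.

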